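# Switch on the vial's stirring place with the stylus

## Robot

A 6-joint arm with a two-finger parallel gripper is mounted at the origin on the work surface. World frame = base frame: x ahead of the robot, y to its left, z up, the work surface at z = 0. Lengths are in m, angles in rad, forces in N, time in s.
With the tool pointing down it reaches from about 0.35 to 0.925 m from the base axis. Payload 6.4 kg.
Tool frame: the origin (TCP) lies midway between the tips of the shut fingers; the grasp point (between the pads) lies 19 mm behind it (robot.hold_point_z is the distance from the TCP to the grasp point, in m); z points along the fingers, y is the line along which they close (so a half turn about z gives the same grasp; the last joint's range is limited). The gripper opens to 94 mm and grips with 3 to 60 N. Pads are 16 mm wide; open, the fingers measure 119 mm over their backs; the gripper's body (75 mm by 177 mm) begins 78 mm behind the grasp point.
Start: joints at [1.017, 0.245, 1.558, -0, 1.339, -0.174], TCP at [0.241, 0.604, 0.205] pointing down, gripper open.
Joint ranges: [-3.13, 3.13], [-1.02, 2.26], [0.13, 2.54], [-0.95, 4.09], [0.21, 2.88], [-2.74, 2.74]. Speed limits (rad/s): [2.57, 2.57, 3.14, 3.14, 3.14, 3.14].

## Interface

Orientations are given as [roll, pitch, yaw] about the fixed x, y, z axes, in that order (R = Rz(yaw) Ry(pitch) Rx(roll)).
In Python, from cell import robot, vision gives the robot as it stands. The module is installed in compiled form; this text tells all that it offers.
- The arm moves only by the tool step_arm, never from a script. Its argument "moves" is a list of rows, each a list of 3 entries, a list of its own where there are three numbers: the turn, a rotation vector about the tool's x, y, z in degrees, then the shift along the tool's x, y, z in m, then the opening, from 0 (shut) to 1 (fully open). In form: [[[rx, ry, rz], [tx, ty, tz], grip], ...]. A call has exactly 10 rows; each row shifts and turns the commanded pose from where the row before left it, along the tool's axes as they then stand; what a row does not reach is not made up. A row lasts 1/10 s, in which the tool goes at most 50 mm and 8.59 degrees, less where a joint would pass 70% of its speed; a pose out of reach is approached as far as the arm can. A call is refused whole if a number of a shift passes 0.05 or a number of a turn 8.59, either way. A call with a gripper value outside its range is refused whole. The fingers move at their own pace and stop on an object; "squeeze" is the grip in N (left out, the last holds). Time passes only in rows, so rows that do not move let the fingers close, or fill a call up. It gives the time, the measured TCP pose, the force, the opening and the grip force at its end, in the units of the state.
- robot.state(): the state, without advancing time (a new reading comes with each control period).
- vision.get_image(name): name is "scene" or "top"; returns the picture (420x560x3 uint8, red, green, blue); there is no depth.
- vision.get_calibration(name): a dict with "K" (3x3 intrinsics, pixels), "R" (3x3) and "t" (3): a world point X has camera coordinates R X + t. Camera axes: x right, y down, z forward; pixel columns grow to the right and rows downward; lengths in m; the calibration is good to about 2 mm. A picture is of the moment at which its call begins. get_calibration takes no time and is no camera call.
- robot.sign_off(): hands the job in; it is judged then, once.
The state is a dict: "time": time; "joint_positions": joint angles; "qd": joint speeds; "joint_torque": joint torques, N m; "position": TCP position; "tool_rot": TCP orientation; "force": force on the tool from outside, world axes, zero at the start; "moment": the same for the moment, N m; "grip_width": finger opening in m; "gripper_force": force on a finger pad.
Only numpy, scipy, OpenCV 4.12 (cv2) and the standard library are available. Lean on these libraries where they do the work, as an engineer would, in place of code of your own. Each camera call takes 0.05 s, during which the arm holds its last target. There are 200 camera calls.

## Task

Take the stylus from its cradle and use its tip to switch on the one rocker of the stirrer that is in line with the standing vial, by pressing the raised end (the one towards the vials) fully down. Leave all other rockers off and do not disturb the vial, beaker, bottle or calculator. Then lay the stylus back in the two notches of its cradle, with its handle centred on the cradle as it was, and let go.

Things in the scene. Friction and masses are not known exactly. Their poses are not given: they have to be found in the camera images.
- stylus_mid (a point): centre (half-way up) of the stylus's black square handle, 90 mm long and 14 x 14 mm. A steel shank, 6 mm thick with a 7 mm ball at its end, goes straight on from the handle's front end; x points along the stylus towards the tip, z is up as it lies in the cradle. About 60 g
- stylus: the whole stylus, same axes as stylus_mid, origin on the underside of the handle, 7 mm below its centre
- stylus_tip (a point): the very end of the stylus's shank, on its axis, 110 mm ahead of the handle's centre
- cradle: fixed cradle of the stylus: base plate 90 x 64 x 8 mm, two uprights 8 mm thick, centred 31 mm either side of the middle (54 mm free between). Origin: centre of the underside, on the bench; x along the lying stylus, z up. Notch floors 34 mm up, 20 mm wide, flaring up to the horns' tops at 55 mm; the handle's centre at home is 41 mm straight above the origin, stylus along x
- stirrer: fixed five-place vial stirrer, white case 170 mm (x) x 190 mm (y), deck 50 mm above the bench. Origin: centre of the underside, on the bench; x points from the switch side to the vial side, y to the left looking that way. Round vial places, 2 mm high, at x = +45 mm, y = +56, +28, 0, -28, -56 mm; each is worked by the rocker of the same y. White plugs, 8 mm high, lie on the four unused places
- switch_row (a point): middle of the row of five black rockers, on the deck (50 mm up), at x = -35 mm, y = 0 of the stirrer, same axes. Rockers (hinges) at x = 0, y = +56, +28, 0, -28, -56 mm from here. A dark grey curb, 5 mm thick, rises all round the row to 22 mm above the deck (72 mm above the bench); its inner opening is 52 mm in x and 154 mm in y, centred here
- vial_mid (a point): half-way up the brown glass vial with white cap, 22 mm across and 60 mm tall, that stands on one of the five places of the stirrer
- beaker: bystander: empty glass beaker, 68 mm across, 90 mm tall, origin under its centre
- bottle: bystander: white bottle, 66 mm across, 160 mm tall, origin under its centre
- calculator: bystander: black pocket calculator, 150 x 78 x 18 mm, lying flat, origin under its centre
- rocker_0 (a joint): angle of the rocker at y = +56 mm in the stirrer's frame: 0 off (end towards the vials raised), 0.5 rad fully on (that end pressed down level). Two wings, each 13 mm long in x, 16 mm wide, meet at the hinge, 52 mm above the bench; a lowered wing's top is at 54 mm, a raised end's at about 60 mm. About 2 N on the raised end moves it; it stays where left
- rocker_1 (a joint): angle of the rocker at y = +28 mm in the stirrer's frame: 0 off (end towards the vials raised), 0.5 rad fully on (that end pressed down level). Two wings, each 13 mm long in x, 16 mm wide, meet at the hinge, 52 mm above the bench; a lowered wing's top is at 54 mm, a raised end's at about 60 mm. About 2 N on the raised end moves it; it stays where left
- rocker_2 (a joint): angle of the rocker at y = +0 mm in the stirrer's frame: 0 off (end towards the vials raised), 0.5 rad fully on (that end pressed down level). Two wings, each 13 mm long in x, 16 mm wide, meet at the hinge, 52 mm above the bench; a lowered wing's top is at 54 mm, a raised end's at about 60 mm. About 2 N on the raised end moves it; it stays where left
- rocker_3 (a joint): angle of the rocker at y = -28 mm in the stirrer's frame: 0 off (end towards the vials raised), 0.5 rad fully on (that end pressed down level). Two wings, each 13 mm long in x, 16 mm wide, meet at the hinge, 52 mm above the bench; a lowered wing's top is at 54 mm, a raised end's at about 60 mm. About 2 N on the raised end moves it; it stays where left
- rocker_4 (a joint): angle of the rocker at y = -56 mm in the stirrer's frame: 0 off (end towards the vials raised), 0.5 rad fully on (that end pressed down level). Two wings, each 13 mm long in x, 16 mm wide, meet at the hinge, 52 mm above the bench; a lowered wing's top is at 54 mm, a raised end's at about 60 mm. About 2 N on the raised end moves it; it stays where left
There are look-alikes about, which are no part of the job. Leave any green look-alike of the cradle alone.

How it is judged:
By the outcome, as a careful person would: the job done as asked, in the order asked, and still so for the second after the job is handed in, with the robot touching nothing.
It also fails if it takes over 54 s, if anything falls off the work surface, if the arm or the gripper's body presses on something with over 40 N, if the wrist force passes 120 N, or if a joint passes its speed limit or range.

## Working session

There is one attempt and no reset: what is moved stays moved. The work goes in short steps, Python scripts to look and compute and a tool call to move; the robot and the scene stay as the last step left them, time stands still between calls to the robot, and variables do not carry over. Pictures are saved under pics/ and viewed, at most 11 in all, crops included, and the job is handed in when it is done.

Besides the shell and the picture viewer there is one more tool, called by a JSON object that holds its "method" and its "body". step_arm: Moves the arm, as the interface text tells. Its arguments: {"type":"object","properties":{"moves":{"type":"array","items":{"type":"array"}},"squeeze":{"type":"number"}},"required":["moves"]}

```bash
mkdir -p pics
python3 - <<'E'
from cell import robot,vision
import cv2,numpy as np
for n in("scene","top"):
    im=vision.get_image(n); cv2.imwrite(f"pics/{n}0.png",im[:,:,::-1])
    c=vision.get_calibration(n); print(n,c["K"].tolist(),(-c["R"].T@c["t"]).round(3),c["R"].round(3).tolist())
s=robot.state();print({k:np.round(v,3).tolist() for k,v in s.items()})
E
```

```text
scene [[518.9245679418926, 0.0, 278.6740722234799], [0.0, 518.9245679418926, 201.77980879957872], [0.0, 0.0, 1.0]] [1.276 0.607 0.968] [[-0.689, 0.724, 0.01], [0.508, 0.494, -0.705], [-0.516, -0.481, -0.709]]
top [[503.7874145348845, 0.0, 276.13322507714463], [0.0, 503.7874145348845, 205.44652902700565], [0.0, 0.0, 1.0]] [ 0.407 -0.011  1.642] [[-0.01, -1.0, 0.0], [-0.989, 0.01, -0.15], [0.15, -0.002, -0.989]]
{'time': 0.1, 'joint_positions': [1.017, 0.246, 1.559, -0.0, 1.339, -0.174], 'qd': [0.0, -0.001, -0.002, -0.0, -0.002, 0.001], 'joint_torque': [-0.001, -41.691, -31.553, 0.069, 0.031, -0.0], 'position': [0.241, 0.603, 0.204], 'tool_rot': [-3.14, -0.0, 2.762], 'force': [0.295, 0.215, 0.757], 'moment': [0.013, 0.034, 0.004], 'gripper_force': 0.0, 'grip_width': 0.094}
```

View pics/scene0.png

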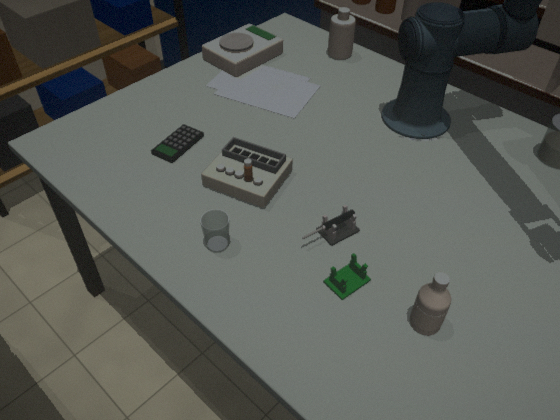

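View pics/top0.png

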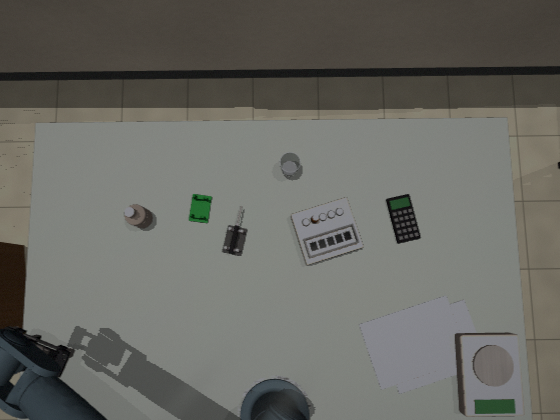

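The scene view shows the stirrer at (248,170), the stylus in its cradle at (338,228), a green look-alike cradle at (347,278), the beaker at (216,230) and the calculator at (178,143). In the top view, the stirrer is at (327,231) and the dark cradle is at (236,240), with the tip near (241,207). The vial looks like the second place from the left, at about (315,218). I'll enlarge crops of both views to confirm.

Run:
```python
import cv2,numpy as np
a=cv2.imread("pics/top0.png")[185:275,215:370]; b=cv2.imread("pics/scene0.png")[130:255,195:370]
a=cv2.resize(a,None,fx=5,fy=5,interpolation=cv2.INTER_CUBIC);b=cv2.resize(b,None,fx=4.4,fy=4.4,interpolation=cv2.INTER_CUBIC)
g=lambda x:(255*(x/255.)**.6).astype(np.uint8)
cv2.imwrite("pics/a.png",g(a));cv2.imwrite("pics/b.png",g(b))
```

```text
(no output)
```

View pics/a.png

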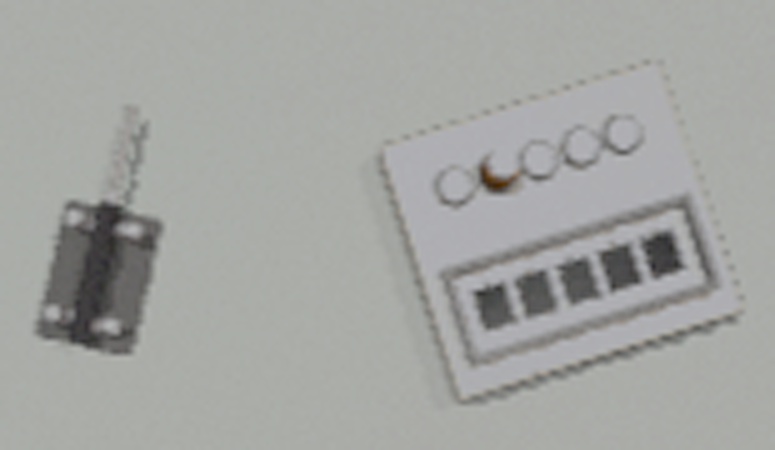

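View pics/b.png

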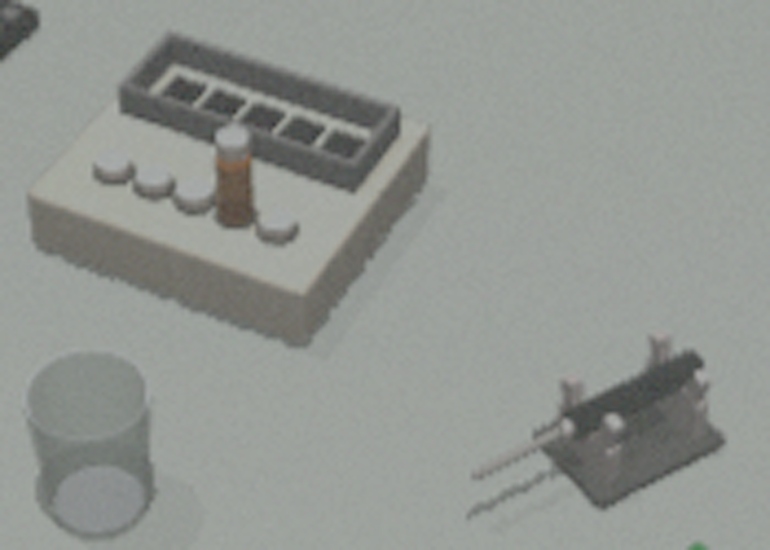

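The crops show the vial in the second place from the left. That is y = +28, so the target is rocker_1, second from the left in the top view at about (322,245). The real cradle is the grey one holding the stylus, and the green one is the look-alike. Next I'll measure positions.

```bash
cat > h.py <<'E'
import cv2,numpy as np
from cell import robot,vision
def cast(n,px,z):
    c=vision.get_calibration(n);o=-c["R"].T@c["t"]
    d=(c["R"].T@np.linalg.inv(c["K"])@np.c_[np.atleast_2d(px),np.ones(len(np.atleast_2d(px)))].T).T
    return o+d*((z-o[2])/d[:,2])[:,None]
def proj(n,X):
    c=vision.get_calibration(n);q=c["K"]@(c["R"]@np.atleast_2d(X).T+c["t"][:,None]);return (q[:2]/q[2]).T
def two(a,b): # top px, scene px -> point
    P=[vision.get_calibration(n) for n in("top","scene")]
    P=[c["K"]@np.c_[c["R"],c["t"]] for c in P]
    X=cv2.triangulatePoints(P[0],P[1],np.float64(a).reshape(2,1),np.float64(b).reshape(2,1));return (X[:3]/X[3]).ravel()
E
python3 - <<'E'
from h import *
t=cv2.imread("pics/top0.png");s=cv2.imread("pics/scene0.png")
def blobs(m,off,mn):
    n,l,st,ce=cv2.connectedComponentsWithStats(m.astype(np.uint8))
    return [(i,st[i][4],ce[i]+off,l==i) for i in range(1,n) if st[i][4]>=mn]
g=t.max(2).astype(int)
print("bench",g[230:240,265:275].mean(),"deck",g[212:216,310:340].mean(), "case", g[200:262:6,327])
# stirrer deck outline
x0,y0=285,190;r=g[190:275,285:370]
b=max(blobs(r>r[0:5].max()+2 if 0 else (r>np.median(r[:8])+12),(x0,y0),20),key=lambda q:q[1])
m=b[3].astype(np.uint8);ct=max(cv2.findContours(m,0,1)[0],key=cv2.contourArea)
rc=cv2.minAreaRect(ct);bx=cv2.boxPoints(rc)+(x0,y0);W=cast("top",bx,.05)
print("deck",W.round(4).tolist(),W.mean(0).round(4),np.linalg.norm(np.diff(W,axis=0),axis=1))
# rockers
rr=g[225:262,300:362]
for q in blobs(rr<60,(300,225),15): print("rk",q[1],q[2].round(2),cast("top",q[2],.056).round(4))
# cradle
r=g[218:262,215:255]
print(r[::3,::3])
E
```

```text
bench 133.72 deck 128.23333333333332 case [133 141 120 140 140 140 135 117 141 141  87]Traceback (most recent call last):
  File "<stdin>", line 10, in <module>
ValueError: max() iterable argument is empty
```

Run:
```python
from h import *
t=cv2.imread("pics/top0.png");s=cv2.imread("pics/scene0.png")
def blobs(m,off,mn):
    n,l,st,ce=cv2.connectedComponentsWithStats(m.astype(np.uint8))
    return [(i,st[i][4],ce[i]+off,l==i) for i in range(1,n) if st[i][4]>=mn]
g=t.max(2).astype(int);f=cv2.GaussianBlur(t,(0,0),.8).astype(int)
gr=f[...,1]-(f[...,0]+f[...,2])/2
print("gr bench",gr[232,270],"deck",gr[222,330:340:4])
def rect(m,off,z):
    m=cv2.morphologyEx(m.astype(np.uint8),cv2.MORPH_CLOSE,np.ones((5,5)))
    b=max(blobs(m,off,20),key=lambda q:q[1])
    ct=max(cv2.findContours(b[3].astype(np.uint8),0,1)[0],key=cv2.contourArea)
    bx=cv2.boxPoints(cv2.minAreaRect(ct))+off;W=cast("top",bx,z)
    print(bx.round(1).tolist(),W.round(4).tolist(),"c",W.mean(0).round(4),np.linalg.norm(np.diff(W,axis=0),axis=1).round(4))
rect(gr[190:275,285:370]<(gr[232,270]+gr[222,335])/2,(285,190),.05)
rr=g[225:262,300:362]
for q in blobs(rr<62,(300,225),10): print("rk",q[1],q[2].round(2),cast("top",q[2],.055).round(4))
r=g[218:262,215:255]
rect(r<105,(215,218),.008)
h=blobs(r<48,(215,218),20)
for q in h:
    ys,xs=np.nonzero(q[3]);p=np.c_[xs,ys]+(215,218)
    vx,vy,cx,cy=cv2.fitLine(p.astype(np.float32),cv2.DIST_L2,0,.01,.01).ravel()
    pr=(p-(cx,cy))@(vx,vy);e=[(cx+vx*k,cy+vy*k) for k in(pr.min()-.5,pr.max()+.5)]
    E=cast("top",e,.048);print("handle",q[1],e,E.round(4),cast("top",q[2],.048),np.linalg.norm(E[1]-E[0]),np.degrees(np.arctan2(*(E[1]-E[0])[[1,0]])))
np.set_printoptions(linewidth=250);print(r[::2])
```

```text
gr bench 4.5 deck [-2.  -1.  -1.5]
[[289.4, 214.2], [346.9, 195.5], [363.7, 247.3], [306.3, 266.0]] [[0.6196, -0.0556, 0.05], [0.6782, -0.2407, 0.05], [0.5117, -0.2887, 0.05], [0.4549, -0.1062, 0.05]] c [ 0.5661 -0.1728  0.05  ] [0.1941 0.1733 0.1911]
rk 10 [354.5 234.5] [[ 0.5521 -0.2601  0.055 ]]
rk 46 [347.02 235.41] [[ 0.5495 -0.2364  0.055 ]]
rk 51 [338.55 237.96] [[ 0.5417 -0.2094  0.055 ]]
rk 44 [330.34 240.66] [[ 0.5334 -0.1833  0.055 ]]
rk 45 [321.69 243.27] [[ 0.5255 -0.1558  0.055 ]]
rk 43 [313.26 245.84] [[ 0.5176 -0.1291  0.055 ]]
[[221.3, 251.8], [229.9, 215.4], [249.8, 220.1], [241.2, 256.5]] [[0.5047, 0.1652, 0.008], [0.6231, 0.1379, 0.008], [0.6071, 0.0729, 0.008], [0.4889, 0.1008, 0.008]] c [0.556  0.1192 0.008 ] [0.1216 0.067  0.1214]
handle 223 [(np.float64(231.20490079639757), np.float64(253.85008643764326)), (np.float64(237.94434126077437), np.float64(225.4728733718352))] [[0.4955 0.1297 0.048 ]
 [0.5853 0.1086 0.048 ]] [[0.53962404 0.11933726 0.048     ]] 0.09224351393323757 -13.248785685045984
[[136 134 134 135 135 134 135 134 135 134 136 134 135 135 134 135 1
[... 2819 characters left out ...]
34 133 133 135 133 133 133 135 133 134 134 133]
 [133 134 135 134 134 134 132 135 133 133 129 125 123 124 125 125 106  58  52  44  53  64  59  59  58  58  93 134 134 135 132 133 132 134 133 133 133 135 134 133]
 [133 133 133 133 134 133 133 134 134 133 134 133 135 132 134 134 134 134 133 134 134 133 133 134 133 135 134 134 134 133 134 132 133 134 135 133 133 133 134 133]
 [134 135 133 133 134 134 134 134 133 133 134 135 134 134 133 133 134 133 133 133 135 134 135 134 135 134 135 134 134 133 135 134 134 134 133 135 133 133 133 133]
 [132 133 133 134 133 133 134 132 134 133 133 133 133 134 133 134 133 133 134 134 132 134 134 132 134 134 134 133 133 134 133 133 136 134 134 135 134 135 133 133]]
```

```bash
cat >> h.py <<'E'
from scipy.spatial.transform import Rotation as Ro
def st(): 
    s=robot.state();return np.array(s["position"]),Ro.from_euler("xyz",s["tool_rot"]),s
def delta(target,yaw=None,pitch=0):
    p,R,s=st();print("pos",p.round(4),"tool shift",(R.inv().apply(np.array(target)-p)).round(4))
E
python3 - <<'E'
from h import *
t=cv2.imread("pics/top0.png");s=cv2.imread("pics/scene0.png")
def ends(im,box,th):
    x0,y0,x1,y1=box;g=im[y0:y1,x0:x1].max(2)
    n,l,stt,ce=cv2.connectedComponentsWithStats((g<th).astype(np.uint8));i=1+stt[1:,4].argmax()
    ys,xs=np.nonzero(l==i);p=np.c_[xs,ys]+(x0,y0)
    (c,(w,h),a)=cv2.minAreaRect(p.astype(np.float32));print(th,len(p),np.round(c,2),w,h,a,p.mean(0).round(2));return p.mean(0)
for th in(29,31,34):
    a=ends(t,(215,218,255,262),th);W=cast("top",a,.048);print(W.round(4),proj("scene",W))
for th in(36,42,48): ends(s,(310,195,370,250),th)
# tip in both views, by the measured axis
h=np.radians(-13.2);tip=np.array([.5404,.1191,.041])+.11*np.array([np.cos(h),np.sin(h),0]);print("tip",tip,proj("top",tip),proj("scene",tip))
print(proj("scene",[[.5404,.1191,.048],[.5404,.1191,.041]]))
H=cast("top",[[229.5,228.5],[241,230.3],[225.2,247],[236.5,250]],.055);print("horns",H.round(4),H.mean(0).round(4))
delta([.54,.119,.15])
E
```

```text
29 124 [233.42 239.48] 6.28331995010376 27.450895309448242 11.888657569885254 [233.55 239.8 ]
[[0.5398 0.1225 0.048 ]] [[338.79208653 216.23288593]]
31 134 [233.83 239.46] 6.527620792388916 27.656497955322266 13.240520477294922 [233.63 239.74]
[[0.54   0.1222 0.048 ]] [[338.6645497 216.2212204]]
34 153 [233.39 239.27] 8.08591079711914 27.862916946411133 11.888657569885254 [233.81 239.44]
[[0.5409 0.1216 0.048 ]] [[338.23417295 216.30405851]]
36 23 [345. 218.] 4.0 10.0 90.0 [344.26 217.48]
42 180 [338.8 219.6] 7.155417442321777 32.199378967285156 63.43495178222656 [338.44 219.52]
48 234 [339.9 221.8] 12.074767112731934 33.09380340576172 63.43495178222656 [338.89 220.44]
tip [0.64749368 0.0939814  0.041     ] [[242.68013443 206.40445893]] [[300.47139167 235.94729153]]
[[337.55576045 215.66973306]
 [337.29609312 217.63076072]]
horns [[0.5751 0.1348 0.055 ]
 [0.569  0.0984 0.055 ]
 [0.5168 0.1481 0.055 ]
 [0.507  0.1125 0.055 ]] [0.542  0.1234 0.055 ]
pos [0.2407 0.6032 0.2045] tool shift [-0.4575 -0.3387  0.0549]
```

{"method": "step_arm", "body": {"moves": [[[0, 0, 0], [-0.038, -0.028, 0], 1], [[0, 0, 0], [-0.038, -0.028, 0], 1], [[0, 0, 0], [-0.038, -0.028, 0], 1], [[0, 0, 0], [-0.038, -0.028, 0], 1], [[0, 0, 0], [-0.038, -0.028, 0], 1], [[0, 0, 0], [-0.038, -0.028, 0], 1], [[0, 0, 0], [-0.038, -0.028, 0], 1], [[0, 0, 0], [-0.038, -0.028, 0], 1], [[0, 0, 0], [-0.038, -0.028, 0], 1], [[0, 0, 0], [-0.038, -0.028, 0], 1]]}}

```text
time: 1.1
position: [0.4905, 0.201, 0.2052]
tool_rot: [-3.142, -0.0, 2.762]
force: [0.5, 0.6, 0.1]
grip_width: 0.0944
gripper_force: 0.0
```

{"method": "step_arm", "body": {"moves": [[[0, 0, 0], [-0.038, -0.028, 0], 1], [[0, 0, 0], [-0.038, -0.028, 0], 1], [[0, 0, -8.5], [0, 0, 0], 1], [[0, 0, 0], [0, 0, 0.04], 1], [[0, 0, 0], [0, 0, 0.04], 1], [[0, 0, 0], [0, 0, 0], 1], [[0, 0, 0], [0, 0, 0], 1], [[0, 0, 0], [0, 0, 0], 1], [[0, 0, 0], [0, 0, 0], 1], [[0, 0, 0], [0, 0, 0], 1]]}}

```text
time: 2.1
position: [0.541, 0.1227, 0.1273]
tool_rot: [3.141, 0.003, 2.91]
force: [0.1, -0.9, 0.5]
grip_width: 0.0939
gripper_force: 0.0
```

Run:
```python
from h import *
delta([.5405,.1225,.024]);p,R,s=st();print(R.as_euler("xyz",degrees=True),np.round(s["joint_positions"],3),s["force"])
im=vision.get_image("top")[185:275,195:290,::-1];im2=vision.get_image("scene")[150:260,280:400,::-1]
cv2.imwrite("pics/c.png",np.hstack([cv2.resize(im,(400,400)),cv2.resize(im2,(400,400))]))
```

```text
pos [0.541  0.1227 0.1273] tool shift [ 0.0007 -0.0004  0.1033]
[1.79956832e+02 1.68389928e-01 1.66753815e+02] [ 0.019  0.107  1.866  0.     1.165 -1.321] [ 0.09335887 -0.90218337  0.53326712]
```

View pics/c.png

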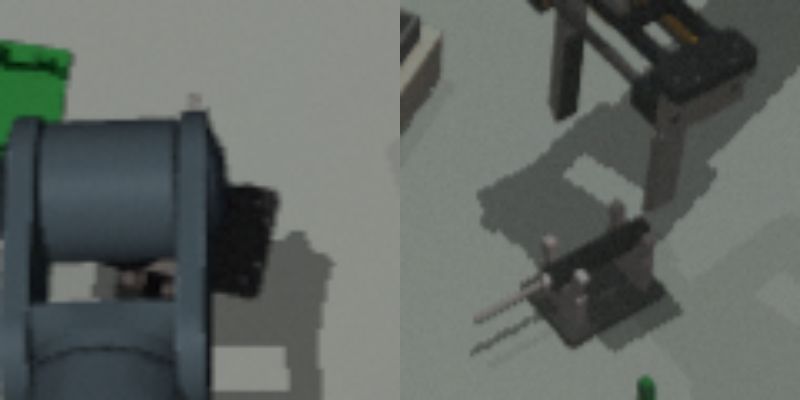

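The two views show the fingers straddling the cradle with the handle midway between them, so I'll go down and grip.

{"method": "step_arm", "body": {"moves": [[[0, 0, 0], [0.001, 0, 0.03], 1], [[0, 0, 0], [0, 0, 0.03], 1], [[0, 0, 0], [0, 0, 0.025], 1], [[0, 0, 0], [0, 0, 0.018], 1], [[0, 0, 0], [0, 0, 0], 1], [[0, 0, 0], [0, 0, 0], 0.5], [[0, 0, 0], [0, 0, 0], 0.1], [[0, 0, 0], [0, 0, 0], 0], [[0, 0, 0], [0, 0, 0], 0], [[0, 0, 0], [0, 0, 0], 0]], "squeeze": 50}}

```text
time: 3.2
position: [0.5393, 0.1228, 0.023]
tool_rot: [3.141, 0.001, 2.91]
force: [-0.5, 0.4, 0.6]
grip_width: 0.0576
gripper_force: 0.0
```

{"method": "step_arm", "body": {"moves": [[[0, 0, 0], [0, 0, 0], 0], [[0, 0, 0], [0, 0, 0], 0], [[0, 0, 0], [0, 0, 0], 0], [[0, 0, 0], [0, 0, 0], 0], [[0, 0, 0], [0, 0, 0], 0], [[0, 0, 0], [0, 0, 0], 0], [[0, 0, 0], [0, 0, 0], 0], [[0, 0, 0], [0, 0, 0], 0], [[0, 0, 0], [0, 0, 0], 0], [[0, 0, 0], [0, 0, 0], 0]]}}

```text
time: 4.2
position: [0.5389, 0.1228, 0.0224]
tool_rot: [3.142, -0.0, 2.91]
force: [-0.1, -1.0, 0.0]
grip_width: 0.0137
gripper_force: 50.0
```

{"method": "step_arm", "body": {"moves": [[[0, 0, 0], [0, 0, -0.02], 0], [[0, 0, 0], [0, 0, -0.04], 0], [[0, 0, 0], [0, 0, -0.04], 0], [[0, 0, 0], [0, 0, -0.04], 0], [[0, 0, 0], [0, 0, -0.04], 0], [[0, 0, -7.5], [0, 0, 0], 0], [[0, 0, -7.5], [0, 0, 0], 0], [[0, 7.5, 0], [0, 0, 0], 0], [[0, 7.5, 0], [0, 0, 0], 0], [[0, 7.5, 0], [0, 0, 0], 0]]}}

```text
time: 5.2
position: [0.5392, 0.1228, 0.2033]
tool_rot: [-3.142, -0.396, -3.111]
force: [0.3, -0.0, -0.6]
grip_width: 0.0135
gripper_force: 50.0
```

{"method": "step_arm", "body": {"moves": [[[0, 7.5, 0], [0, 0, 0], 0], [[0, 7.5, 0], [0, 0, 0], 0], [[0, 7.5, 0], [0, 0, 0], 0], [[0, 0, 0], [0, 0, 0], 0], [[0, 0, 0], [0, 0, 0], 0], [[0, 0, 0], [0, 0, 0], 0], [[0, 0, 0], [0, 0, 0], 0], [[0, 0, 0], [0, 0, 0], 0], [[0, 0, 0], [0, 0, 0], 0], [[0, 0, 0], [0, 0, 0], 0]]}}

```text
time: 6.2
position: [0.5389, 0.1228, 0.2029]
tool_rot: [-3.142, -0.784, -3.111]
force: [0.8, 0.4, -1.1]
grip_width: 0.0133
gripper_force: 50.0
```

Run:
```python
from h import *
p,R,s=st();print(p.round(4),R.as_matrix().round(3).tolist(),np.round(s["joint_positions"],3),s["force"],s["grip_width"])
tip=p+R.apply([-.110,0,-.0185]);print("tip",tip.round(4),proj("scene",tip),proj("top",tip))
goal=np.array([.5345,-.1534,.085]);print("shift to goal",R.inv().apply(goal-tip).round(4),(goal-tip).round(4))
im=vision.get_image("scene");cv2.imwrite("pics/d_full.png",im[:,:,::-1])
cv2.imwrite("pics/d.png",cv2.resize(im[80:260,240:440,::-1],None,fx=3.3,fy=3.3))
```

```text
[0.5389 0.1228 0.2029] [[-0.708, -0.03, -0.706], [-0.022, 1.0, -0.022], [0.706, -0.0, -0.708]] [ 0.022  0.54   1.333 -0.007  2.053 -1.58 ] [ 0.77249173  0.36047181 -1.0689783 ] 0.013272384882855318
tip [0.6298 0.1256 0.1383] [[318.14738183 210.26469834]] [[230.08583596 207.53936621]]
shift to goal [ 0.0358 -0.276   0.111 ] [-0.0953 -0.279  -0.0533]
```

View pics/d.png

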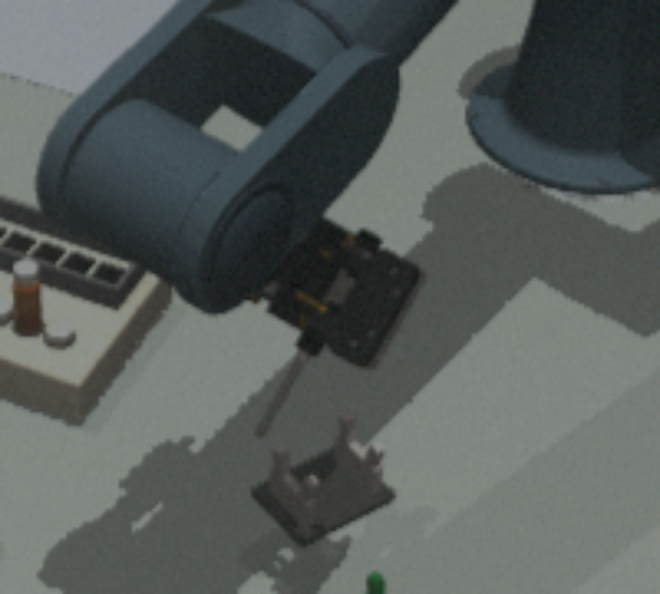

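{"method": "step_arm", "body": {"moves": [[[0, 0, 0], [0.0045, -0.0345, 0.0135], 0], [[0, 0, 0], [0.0045, -0.0345, 0.0135], 0], [[0, 0, 0], [0.0045, -0.0345, 0.0135], 0], [[0, 0, 0], [0.0045, -0.0345, 0.0135], 0], [[0, 0, 0], [0.0045, -0.0345, 0.0135], 0], [[0, 0, 0], [0.0045, -0.0345, 0.0135], 0], [[0, 0, 0], [0.0045, -0.0345, 0.0135], 0], [[0, 0, 0], [0.0045, -0.0345, 0.0135], 0], [[0, 0, 0], [0, 0, 0], 0], [[0, 0, 0], [0, 0, 0], 0]]}}

```text
time: 7.25
position: [0.4454, -0.1563, 0.1516]
tool_rot: [3.141, -0.785, -3.112]
force: [-0.4, -0.1, -0.7]
grip_width: 0.0135
gripper_force: 50.0
```

Run:
```python
from h import *
p,R,s=st();print(p.round(4),R.as_euler("xyz",degrees=True),np.round(s["joint_positions"],3),s["force"],s["grip_width"])
tip=p+R.apply([-.110,0,-.0185]);print("tip",tip.round(4),proj("scene",tip))
goal=np.array([.5345,-.1534,.085]);print("shift to goal",R.inv().apply(goal-tip).round(4),"down in tool",R.inv().apply([0,0,-1]).round(3),"goal px",proj("scene",[.5345,-.1534,.060]))
im=vision.get_image("scene")[:,:,::-1];cv2.imwrite("pics/e_full.png",im)
cv2.imwrite("pics/e.png",cv2.resize(im[120:210,190:310],None,fx=6.5,fy=6.5,interpolation=cv2.INTER_CUBIC))
```

```text
[ 0.4454 -0.1563  0.1516] [ 179.96286517  -44.99962862 -178.32899966] [-0.401  0.413  1.61  -0.311  1.843 -1.971] [-0.3572791  -0.05383193 -0.66023633] 0.013481665644277451
tip [ 0.5362 -0.1536  0.0869] [[259.55481745 152.46630174]]
shift to goal [-0.0001  0.0003  0.0025] down in tool [-0.707 -0.     0.707] goal px [[260.22886089 159.94638021]]
```

View pics/e.png

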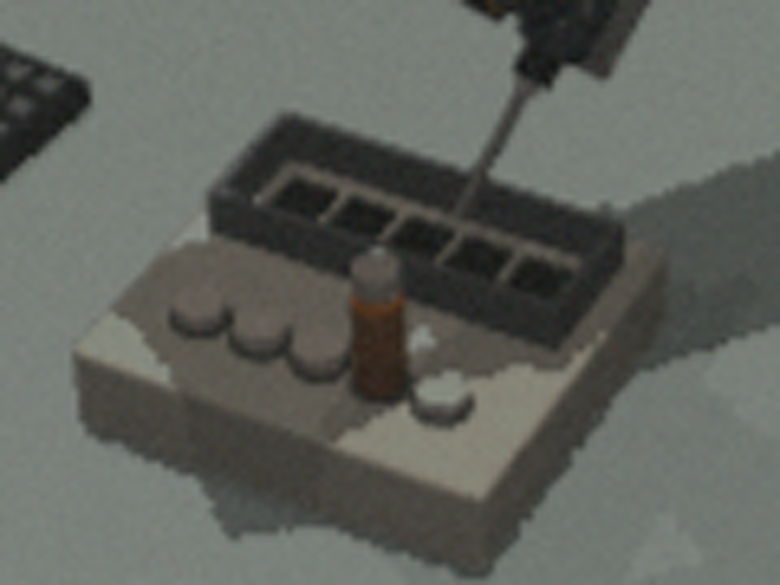

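The tip hangs over the second rocker from the vial's left, the one in line with the vial. It is at crop (463,213), and rocker_1 is at crop (475,255). I'll move it 2–3 mm back towards the hinge and go down.

{"method": "step_arm", "body": {"moves": [[[0, 0, 0], [0.002, -0.002, 0.002], 0], [[0, 0, 0], [-0.007, 0, 0.007], 0], [[0, 0, 0], [-0.007, 0, 0.007], 0], [[0, 0, 0], [-0.0014, 0, 0.0014], 0], [[0, 0, 0], [-0.0014, 0, 0.0014], 0], [[0, 0, 0], [-0.0014, 0, 0.0014], 0], [[0, 0, 0], [-0.0007, 0, 0.0007], 0], [[0, 0, 0], [-0.0007, 0, 0.0007], 0], [[0, 0, 0], [0, 0, 0], 0], [[0, 0, 0], [0, 0, 0], 0]]}}

```text
time: 8.3
position: [0.443, -0.1583, 0.124]
tool_rot: [-3.141, -0.785, -3.111]
force: [-0.2, 1.1, 1.6]
grip_width: 0.0135
gripper_force: 50.0
```

{"method": "step_arm", "body": {"moves": [[[0, 0, 0], [-0.0007, 0, 0.0007], 0], [[0, 0, 0], [0, 0, 0], 0], [[0, 0, 0], [-0.0007, 0, 0.0007], 0], [[0, 0, 0], [0, 0, 0], 0], [[0, 0, 0], [-0.0007, 0, 0.0007], 0], [[0, 0, 0], [0, 0, 0], 0], [[0, 0, 0], [0, 0, 0], 0], [[0, 0, 0], [0, 0, 0], 0], [[0, 0, 0], [0, 0, 0], 0], [[0, 0, 0], [0, 0, 0], 0]]}}

```text
time: 9.3
position: [0.4428, -0.1583, 0.1209]
tool_rot: [-3.141, -0.785, -3.111]
force: [0.8, -0.5, 0.9]
grip_width: 0.0135
gripper_force: 50.0
```

{"method": "step_arm", "body": {"moves": [[[0, 0, 0], [-0.0007, 0, 0.0007], 0], [[0, 0, 0], [0, 0, 0], 0], [[0, 0, 0], [-0.0007, 0, 0.0007], 0], [[0, 0, 0], [0, 0, 0], 0], [[0, 0, 0], [0, 0, 0], 0], [[0, 0, 0], [0, 0, 0], 0], [[0, 0, 0], [0, 0, 0], 0], [[0, 0, 0], [0, 0, 0], 0], [[0, 0, 0], [0, 0, 0], 0], [[0, 0, 0], [0, 0, 0], 0]]}}

```text
time: 10.3
position: [0.4425, -0.1584, 0.1197]
tool_rot: [-3.141, -0.787, -3.112]
force: [-1.2, 0.9, 5.9]
grip_width: 0.0135
gripper_force: 50.0
```

{"method": "step_arm", "body": {"moves": [[[0, 0, 0], [-0.0007, 0, 0.0007], 0], [[0, 0, 0], [0, 0, 0], 0], [[0, 0, 0], [0, 0, 0], 0], [[0, 0, 0], [0, 0, 0], 0], [[0, 0, 0], [0, 0, 0], 0], [[0, 0, 0], [0, 0, 0], 0], [[0, 0, 0], [0, 0, 0], 0], [[0, 0, 0], [0, 0, 0], 0], [[0, 0, 0], [0, 0, 0], 0], [[0, 0, 0], [0, 0, 0], 0]]}}

```text
time: 11.3
position: [0.4421, -0.1584, 0.119]
tool_rot: [-3.141, -0.788, -3.112]
force: [-2.4, -0.8, 8.4]
grip_width: 0.0132
gripper_force: 50.0
```

Run:
```python
from h import *
p,R,s=st();tip=p+R.apply([-.110,0,-.0185]);print("tip",tip.round(4),s["force"],s["moment"])
im=vision.get_image("scene")[:,:,::-1]
cv2.imwrite("pics/f.png",cv2.resize(im[130:190,210:300],None,fx=8,fy=8,interpolation=cv2.INTER_CUBIC))
```

```text
tip [ 0.5327 -0.1557  0.054 ] [-2.37019691 -0.78317321  8.35433405] [ 0.10602926  0.64514038 -0.01316986]
```

View pics/f.png

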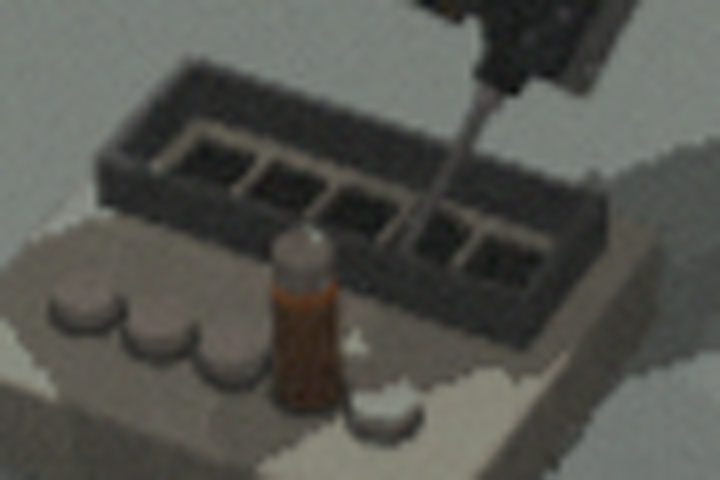

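The tip is pressing at wing level (z ≈ 0.054, about 8 N), but it sits towards the rocker's far edge at crop (405,245). I'll lift, shift 4 mm to the left and press again, nearer the rocker's centre line.

{"method": "step_arm", "body": {"moves": [[[0, 0, 0], [0.007, 0, -0.007], 0], [[0, 0, 0], [0, 0.004, 0], 0], [[0, 0, 0], [0, 0, 0], 0], [[0, 0, 0], [-0.0035, 0, 0.0035], 0], [[0, 0, 0], [-0.0014, 0, 0.0014], 0], [[0, 0, 0], [-0.0014, 0, 0.0014], 0], [[0, 0, 0], [0, 0, 0], 0], [[0, 0, 0], [-0.0007, 0, 0.0007], 0], [[0, 0, 0], [0, 0, 0], 0], [[0, 0, 0], [0, 0, 0], 0]]}}

```text
time: 12.35
position: [0.4418, -0.1544, 0.1194]
tool_rot: [-3.141, -0.79, -3.112]
force: [-5.4, 0.2, 8.4]
grip_width: 0.0136
gripper_force: 50.0
```

{"method": "step_arm", "body": {"moves": [[[0, 0, 0], [-0.0007, 0, 0.0007], 0], [[0, 0, 0], [0, 0, 0], 0], [[0, 0, 0], [0, 0, 0], 0], [[0, 0, 0], [0, 0, 0], 0], [[0, 0, 0], [0, 0, 0], 0], [[0, 0, 0], [0, 0, 0], 0], [[0, 0, 0], [0, 0, 0], 0], [[0, 0, 0], [0, 0, 0], 0], [[0, 0, 0], [0, 0, 0], 0], [[0, 0, 0], [0, 0, 0], 0]]}}

```text
time: 13.35
position: [0.4415, -0.1544, 0.119]
tool_rot: [-3.141, -0.791, -3.113]
force: [-6.7, 0.5, 10.6]
grip_width: 0.0136
gripper_force: 50.0
```

{"method": "step_arm", "body": {"moves": [[[0, 0, 0], [0.007, 0, -0.007], 0], [[0, 0, 0], [0.014, 0, -0.014], 0], [[0, 0, 0], [0.014, 0, -0.014], 0], [[0, 0, 0], [0.02, 0, -0.02], 0], [[0, 0, 0], [0, 0.04, 0], 0], [[0, 0, 0], [0, 0.04, 0], 0], [[0, 0, 0], [0, 0.04, 0], 0], [[0, 0, 0], [0, 0.04, 0], 0], [[0, 0, 0], [0, 0, 0], 0], [[0, 0, 0], [0, 0, 0], 0]]}}

```text
time: 14.35
position: [0.4379, 0.006, 0.1946]
tool_rot: [-3.141, -0.785, -3.11]
force: [-0.0, -0.2, -1.4]
grip_width: 0.0136
gripper_force: 50.0
```

Run:
```python
from h import *
p,R,s=st();print(p.round(4),R.as_euler("xyz",degrees=True).round(2),s["force"])
tip=p+R.apply([-.110,0,-.0185]);print(proj("scene",tip))
im=vision.get_image("scene")[:,:,::-1];t=vision.get_image("top")[:,:,::-1];cv2.imwrite("pics/g_s.png",im);cv2.imwrite("pics/g_t.png",t)
g=lambda x:(255*(x/255.)**.55).astype(np.uint8)
s0=cv2.imread("pics/scene0.png");t0=cv2.imread("pics/top0.png")
r=lambda x:g(cv2.resize(x,(390,290),interpolation=cv2.INTER_CUBIC))
cv2.imwrite("pics/g.png",np.vstack([np.hstack([r(s0[135:175,215:295]),r(im[135:175,215:295])]),np.hstack([r(t0[218:262,298:365]),r(im[150:240,265:385])])]))
```

```text
[0.4379 0.006  0.1946] [-179.98  -44.97 -178.18] [-0.0185324  -0.15971955 -1.37743159]
[[308.46895844 167.27070946]]
```

View pics/g.png

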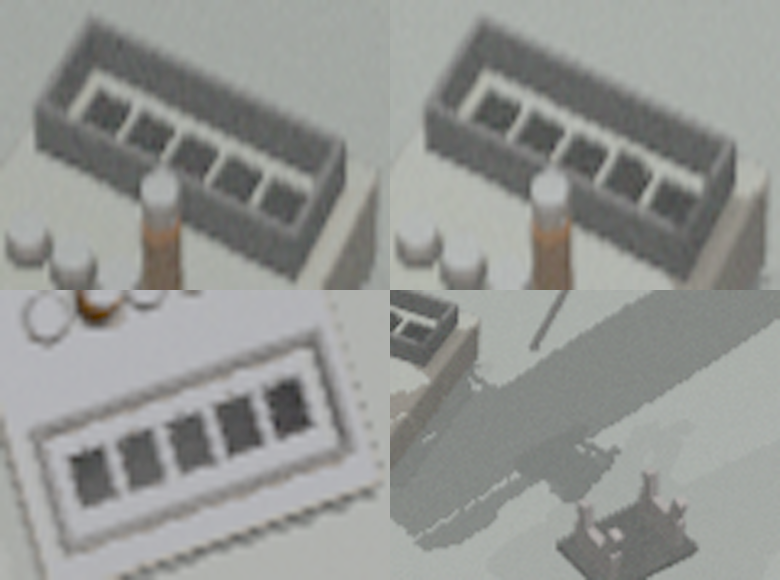

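The tilt of rocker_1 (second from right) has changed and the other four look as before. The tip also appears where predicted, (309,167), so the stylus hasn't slipped. I'll go back above the cradle.

{"method": "step_arm", "body": {"moves": [[[0, 0, 0], [-0.0175, 0.0285, -0.0195], 0], [[0, 0, 0], [-0.0175, 0.0285, -0.0195], 0], [[0, 0, 0], [-0.0175, 0.0285, -0.0195], 0], [[0, 0, 0], [-0.0175, 0.0285, -0.0195], 0], [[0, -7.5, 0], [0, 0, 0], 0], [[0, -7.5, 0], [0, 0, 0], 0], [[0, -7.5, 0], [0, 0, 0], 0], [[0, -7.5, 0], [0, 0, 0], 0], [[0, -7.5, 0], [0, 0, 0], 0], [[0, -7.5, 0], [0, 0, 0], 0]]}}

```text
time: 15.45
position: [0.5398, 0.1213, 0.2011]
tool_rot: [-3.141, 0.007, -3.113]
force: [-0.8, 0.1, -0.9]
grip_width: 0.0134
gripper_force: 50.0
```

{"method": "step_arm", "body": {"moves": [[[0, 0, 7.5], [0, 0, 0], 0], [[0, 0, 7.5], [0, 0, 0], 0], [[0, 0, 0], [0, 0, 0.03], 0], [[0, 0, 0], [0, 0, 0.03], 0], [[0, 0, 0], [0, 0, 0.03], 0], [[0, 0, 0], [0, 0, 0], 0], [[0, 0, 0], [0, 0, 0], 0], [[0, 0, 0], [0, 0, 0], 0], [[0, 0, 0], [0, 0, 0], 0], [[0, 0, 0], [0, 0, 0], 0]]}}

```text
time: 16.45
position: [0.5399, 0.1228, 0.1118]
tool_rot: [3.141, 0.002, 2.91]
force: [-0.3, 0.5, -0.2]
grip_width: 0.0134
gripper_force: 50.0
```

Run:
```python
from h import *
delta([.539,.1228,.0225]);p,R,s=st();print(R.as_euler("xyz",degrees=True).round(2),s["force"])
tip=p+R.apply([-.110,0,-.0185]);print(proj("scene",tip))
im=vision.get_image("scene")[:,:,::-1];cv2.imwrite("pics/i.png",cv2.resize(im[150:260,270:400],None,fx=6,fy=5.4,interpolation=cv2.INTER_CUBIC))
```

```text
pos [0.5399 0.1228 0.1118] tool shift [ 0.0011 -0.0002  0.0893]
[1.7997e+02 1.4000e-01 1.6674e+02] [-0.26148502  0.47416125 -0.21005229]
[[303.43572586 210.32307241]]
```

View pics/i.png

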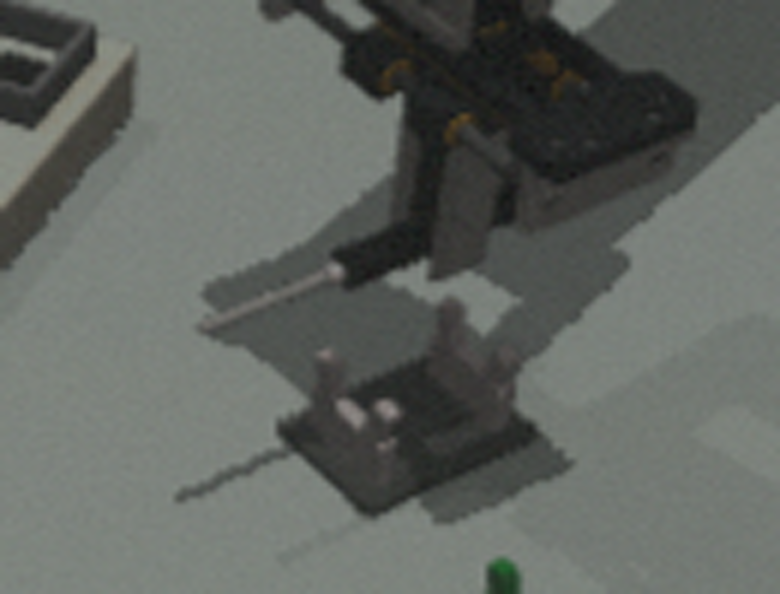

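The stylus is still level and aligned, with the tip at (304,211) as predicted. I'll lower it into the notches.

{"method": "step_arm", "body": {"moves": [[[0, 0, 0], [0.001, 0, 0.03], 0], [[0, 0, 0], [0, 0, 0.025], 0], [[0, 0, 0], [0, 0, 0.015], 0], [[0, 0, 0], [0, 0, 0.01], 0], [[0, 0, 0], [0, 0, 0.005], 0], [[0, 0, 0], [0, 0, 0.0025], 0], [[0, 0, 0], [0, 0, 0], 0], [[0, 0, 0], [0, 0, 0], 0], [[0, 0, 0], [0, 0, 0], 0], [[0, 0, 0], [0, 0, 0], 0]]}}

```text
time: 17.5
position: [0.5383, 0.123, 0.0233]
tool_rot: [3.141, 0.001, 2.91]
force: [0.1, 0.1, -0.8]
grip_width: 0.0138
gripper_force: 50.0
```

{"method": "step_arm", "body": {"moves": [[[0, 0, 0], [-0.0006, 0, 0.0008], 0], [[0, 0, 0], [0, 0, 0], 0], [[0, 0, 0], [0, 0, 0], 0], [[0, 0, 0], [0, 0, 0], 0], [[0, 0, 0], [0, 0, 0], 0], [[0, 0, 0], [0, 0, 0], 0.25], [[0, 0, 0], [0, 0, 0], 0.5], [[0, 0, 0], [0, 0, 0], 0.6], [[0, 0, 0], [0, 0, 0], 0.6], [[0, 0, 0], [0, 0, 0], 0.6]]}}

```text
time: 18.5
position: [0.5385, 0.1229, 0.0219]
tool_rot: [-3.142, -0.0, 2.91]
force: [-0.5, 0.0, -0.1]
grip_width: 0.0501
gripper_force: 0.0
```

{"method": "step_arm", "body": {"moves": [[[0, 0, 0], [0, 0, 0], 0.6], [[0, 0, 0], [0, 0, 0], 0.6], [[0, 0, 0], [0, 0, -0.015], 0.6], [[0, 0, 0], [0, 0, -0.03], 0.6], [[0, 0, 0], [0, 0, -0.04], 0.6], [[0, 0, 0], [0, 0, -0.04], 0.6], [[0, 0, 0], [0.04, 0, -0.02], 0.6], [[0, 0, 0], [0.04, 0, 0], 0.6], [[0, 0, 0], [0.04, 0, 0], 0.6], [[0, 0, 0], [0.03, 0, 0], 0.6]]}}

```text
time: 19.5
position: [0.3908, 0.1577, 0.168]
tool_rot: [3.141, 0.001, 2.91]
force: [-0.0, 0.5, 0.1]
grip_width: 0.0565
gripper_force: 0.0
```

Run:
```python
from h import *
p,R,s=st();print(p.round(4),s["grip_width"],s["force"])
im=vision.get_image("scene")[:,:,::-1];cv2.imwrite("pics/j_s.png",im)
s0=cv2.imread("pics/scene0.png")
g=lambda x:(255*(x/255.)**.6).astype(np.uint8)
r=lambda x:g(cv2.resize(x,(400,330),interpolation=cv2.INTER_CUBIC))
cv2.imwrite("pics/j.png",np.hstack([r(s0[190:256,290:370]),r(im[190:256,290:370])]))
def ends(im,th,box=(310,195,370,250)):
    x0,y0,x1,y1=box;q=im[y0:y1,x0:x1].max(2)
    n,l,stt,ce=cv2.connectedComponentsWithStats((q<th).astype(np.uint8));i=1+stt[1:,4].argmax();return stt[i],ce[i].round(2)
print(ends(s0,42),ends(im,42))
```

```text
[0.3908 0.1577 0.168 ] 0.05651924220386972 [-0.04397399  0.45484183  0.13154913]
(array([ 13,  16,  31,  19, 180], dtype=int32), array([28.44, 24.52])) (array([ 14,  15,  30,  19, 167], dtype=int32), array([29.1 , 23.55]))
```

View pics/j.png

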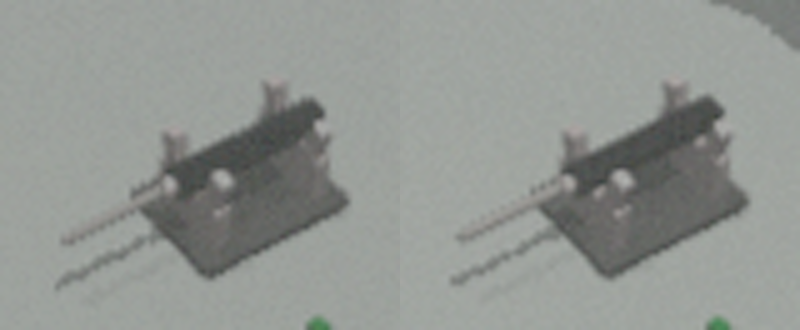

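The stylus is back in both notches and lies much as it did before. I think it sits slightly to one side, so I'll measure the offset.

Run:
```python
from h import *
s0=cv2.imread("pics/scene0.png");im=cv2.imread("pics/j_s.png")
def m(im,x0,x1,y0,y1,sg):
    q=im[y0:y1,x0:x1].max(2).astype(float);out=[]
    for c in range(0,x1-x0,3):
        col=q[:,c];w=np.clip(sg*(np.median(q)-sg*-0-col)*-1 if 0 else 70-col,0,None) if sg<0 else None
        out.append((w*np.arange(len(col))).sum()/max(w.sum(),1e-6)+y0)
    return np.round(out,1)
np.set_printoptions(linewidth=220)
# columns through the handle mid: print profiles
for c in(334,340,346): print(c,s0[206:232,c].max(1),"\n   ",im[206:232,c].max(1))
for c in(308,314,320): print(c,s0[222:244,c].max(1),"\n   ",im[222:244,c].max(1))
def f(a,b):
    k=[x.max(2).astype(np.float32) for x in(a,b)];return cv2.phaseCorrelate(*k,cv2.createHanningWindow(k[0].shape[::-1],cv2.CV_32F))
print("tip",f(s0[226:248,294:322],im[226:248,294:322]),"rear",f(s0[202:222,338:364],im[202:222,338:364]))
X=np.array([.5405,.1225,.048]);l=np.array([.225,.974,0])*.001;a=np.array([.974,-.225,0])*.001
print("px per mm left",proj("scene",X+l)-proj("scene",X),"along",proj("scene",X+a)-proj("scene",X))
t=vision.get_image("top")[:,:,::-1];t0=cv2.imread("pics/top0.png")
for r in(234,239,244): print(r,t0[r,222:248].max(1),"\n   ",t[r,222:248].max(1))
```

```text
334 [118 116 118 117 120 119 119 119 118 119 121  93  52  38  39  37  38  43 109 125 123  95  64  54  56  69] 
    [124 123 124 121 121 121 121 122 121 123 122  79  44  40  40  40  36  43 113 127 126  99  73  58  58  67]
340 [120 122 120 118 118 120 118 119  94  59  41  34  31  43  39  38  35  43  42  44  42  43  41  49  52  51] 
    [121 121 124 123 123 122 125 120  76  37  37  39  40  38  35  37  44  46  46  45  43  45  50  53  50  54]
346 [108  88  74  78  77  64  45  37  37  36  32  34  34  39  50  55  55  51  51  49  53  52  49  47  53  55] 
    [113  89  80  83  84  56  39  34  38  33  38  28  37  50  52  55  58  58  54  54  53  53  56  51  57  59]
308 [118 118 115 121 120 119 120 118 122 120 123 111 104  93  83 108 120 116 119 120  99  81] 
    [123 124 123 127 126 125 125 124 123 124 108 113  99  85 111 125 125 124 125 103  83  82]
314 [121 118 122 121 121 121 122 120 111 108  88  76 113 120 115 121 119  99  79  74 112 122] 
    [123 125 124 125 122 125 124 109 112  98  85 113 124 123 124 126  98  85  81 115 124 123]
320 [121 118 118 100  69  70  97  92  58  54  48  50  71  8
[... 306 characters left out ...]
8]] along [[-0.32382846  0.16216086]]
234 [133 134 134 112  57  55  56  56  51  52  44  28  26  21  24  18  31  38  54  54  50  33  36  36  88 134] 
    [139 140 141 117  58  58  59  58  58  58  48  38  25  28  26  22  26  30  42  58  51  37  38  39  94 139]
239 [135 134 114  61  57  57  58  53  44  35  23  25  22  21  23  34  44  58  56  57  55  57  58  92 135 133] 
    [139 140 119  66  59  58  57  59  57  42  20  26  27  21  19  30  34  45  57  60  58  62  60  97 137 140]
244 [133 113  60  56  56  54  54  48  35  27  27  23  25  28  32  46  58  56  57  58  58  76 114 133 134 134] 
    [139 116  63  59  60  57  58  58  45  26  27  26  23  22  34  46  60  60  61  60  61  79 118 138 141 138]
```

The handle lies about 2.3 mm to the right of where it was across the notches, with no error along the axis. I'll centre it by gripping lightly 2.4 mm further left, then let go.

{"method": "step_arm", "body": {"moves": [[[0, 0, 0], [-0.03, 0.0024, 0], 0.6], [[0, 0, 0], [-0.04, 0, 0], 0.6], [[0, 0, 0], [-0.04, 0, 0], 0.6], [[0, 0, 0], [-0.04, 0, 0.02], 0.6], [[0, 0, 0], [0, 0, 0.03], 0.6], [[0, 0, 0], [0, 0, 0.03], 0.6], [[0, 0, 0], [0, 0, 0.03], 0.6], [[0, 0, 0], [0, 0, 0.02], 0.6], [[0, 0, 0], [0, 0, 0.014], 0.6], [[0, 0, 0], [0, 0, 0], 0.6]], "squeeze": 15}}

```text
time: 20.6
position: [0.5384, 0.1249, 0.0215]
tool_rot: [-3.141, -0.003, 2.91]
force: [0.1, -0.0, -0.5]
grip_width: 0.0562
gripper_force: 0.0
```

{"method": "step_arm", "body": {"moves": [[[0, 0, 0], [0, 0, 0], 0.3], [[0, 0, 0], [0, 0, 0], 0], [[0, 0, 0], [0, 0, 0], 0], [[0, 0, 0], [0, 0, 0], 0], [[0, 0, 0], [0, 0, 0], 0], [[0, 0, 0], [0, 0, 0], 0], [[0, 0, 0], [0, 0, 0], 0], [[0, 0, 0], [0, 0, 0], 0], [[0, 0, 0], [0, 0, 0], 0], [[0, 0, 0], [0, 0, 0], 0]]}}

```text
time: 21.6
position: [0.5393, 0.1252, 0.0233]
tool_rot: [-3.142, 0.0, 2.91]
force: [-1.3, 0.2, 4.2]
grip_width: 0.0143
gripper_force: 15.0
```

{"method": "step_arm", "body": {"moves": [[[0, 0, 0], [0, 0, 0], 0.3], [[0, 0, 0], [0, 0, 0], 0.6], [[0, 0, 0], [0, 0, 0], 0.6], [[0, 0, 0], [0, 0, 0], 0.6], [[0, 0, 0], [0, 0, 0], 0.6], [[0, 0, 0], [0, 0, 0], 0.6], [[0, 0, 0], [0, 0, 0], 0.6], [[0, 0, 0], [0, 0, -0.01], 0.6], [[0, 0, 0], [0, 0, -0.03], 0.6], [[0, 0, 0], [0, 0, -0.04], 0.6]]}}

```text
time: 22.6
position: [0.5375, 0.1252, 0.1027]
tool_rot: [-3.141, -0.004, 2.91]
force: [0.8, 0.2, -0.7]
grip_width: 0.0566
gripper_force: 0.0
```

{"method": "step_arm", "body": {"moves": [[[0, 0, 0], [0, 0, -0.04], 0.6], [[0, 0, 0], [0, 0, -0.02], 0.6], [[0, 0, 0], [0.04, 0, 0], 0.6], [[0, 0, 0], [0.04, 0, 0], 0.6], [[0, 0, 0], [0.04, 0, 0], 0.6], [[0, 0, 0], [0.03, 0, 0], 0.6], [[0, 0, 0], [0, 0, 0], 0.6], [[0, 0, 0], [0, 0, 0], 0.6], [[0, 0, 0], [0, 0, 0], 0.6], [[0, 0, 0], [0, 0, 0], 0.6]]}}

```text
time: 23.6
position: [0.3941, 0.1594, 0.1634]
tool_rot: [3.142, 0.0, 2.909]
force: [-0.0, 0.6, 0.4]
grip_width: 0.0568
gripper_force: 0.0
```

Run:
```python
from h import *
s0=cv2.imread("pics/scene0.png");im=vision.get_image("scene")[:,:,::-1]
t=vision.get_image("top")[:,:,::-1];t0=cv2.imread("pics/top0.png")
def f(a,b):
    k=[x.max(2).astype(np.float32) for x in(a,b)];return np.round(cv2.phaseCorrelate(*k,cv2.createHanningWindow(k[0].shape[::-1],cv2.CV_32F))[0],2)
W=lambda y0,y1,x0,x1:f(s0[y0:y1,x0:x1],im[y0:y1,x0:x1])
print("tip",W(226,248,294,322),"rear",W(202,222,338,364),"vial",W(152,188,238,260),"beaker",W(205,255,196,236),"calc",W(120,165,148,208),"bottle",W(270,340,405,455))
for r in(234,239,244): print(r,t0[r,226:244].max(1),"\n   ",t[r,226:244].max(1))
print(st()[2]["time"],st()[2]["gripper_force"],st()[0])
# rocker_1 compared with off state
k=lambda x:x[135:175,215:295].max(2).astype(int)
d=abs(k(s0)-k(im));ys,xs=np.nonzero(d>20);print("changed px in switch region",len(xs),xs.mean()+215,ys.mean()+135)
```

```text
tip [-0.07 -0.25] rear [0.5  0.25] vial [ 0.06 -0.03] beaker [-0.18 -0.06] calc [-0.12  0.54] bottle [ 0.1  -0.12]
234 [57 55 56 56 51 52 44 28 26 21 24 18 31 38 54 54 50 33] 
    [58 60 59 58 56 51 36 27 26 26 21 20 29 41 56 57 52 35]
239 [57 57 58 53 44 35 23 25 22 21 23 34 44 58 56 57 55 57] 
    [59 59 59 57 49 39 28 26 25 21 20 34 43 60 59 60 59 61]
244 [56 54 54 48 35 27 27 23 25 28 32 46 58 56 57 58 58 76] 
    [60 61 58 47 29 29 24 24 22 27 35 46 61 61 62 60 59 81]
23.7 0.0 [0.39376654 0.15940354 0.16308021]
changed px in switch region 9 264.3333333333333 156.33333333333334
```

The stylus is back where it was to within a pixel. Only the rocker_1 area of the switch row has changed, and nothing else has moved.

```bash
python3 -c "
from cell import robot
print(robot.sign_off())"
```

```text
the job is handed in; nothing more can be done
None
```

I pressed rocker_1, the rocker in line with the vial, down to its stop, laid the stylus back centred in its cradle and let go; nothing else appears to have moved, and I handed the job in at about 24 s (no verdict returned).

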